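Sweep the stretcher offcuts off the board into the tray

TASK

Clear the three small wooden offcuts off the work board: sweep them with your fingertips over the end of the board so that all three lie in the empty white tray beside it, none left leaning on the board. Only push them along the board, do not pick any of them up, and leave the long stretcher bar and the two little jars standing where they are.

Things in the scene. Friction and masses are not known exactly. Their poses are not given: they have to be found in the camera images.
- board: Flat dark rimless work board on battens, fixed; top 360 (x) by 400 (y) mm, 40 mm above the table. Origin: centre of its footprint at table height; x to its far edge, y to its left end. Tray and crate stand against its two ends (+y, -y; which is where varies), 3 mm off. Two offcuts lie 120 to 260 mm apart in a row along y nearer than the jars, one beyond them; both rows are clear to the ends.
- tray: The empty shallow white enamelled tray with a blue rim, fixed on the table against one end of the board, its long side along that end. 300 (x) by 150 (y) by 30 mm high, walls and floor 4 mm thick, rim 10 mm lower than the board's top. Origin: centre of its underside; axes parallel to the board's. Offcuts pushed over the board's end drop into it; their positions in the board's x always lie within the tray's length.
- tube_crate: Plywood crate full of paint tubes, fixed against the other end of the board: not the place for offcuts. 300 (x) by 150 (y) by 35 mm high. Origin: centre of its underside; axes parallel to the board's.
- mitre_end_mid (a point): Offcut of pine, 11 g: right-angled triangle lying flat, two sides 45 mm, 20 mm thick. The point is the middle of its thickness at the triangle's centroid (corners within 34 mm of it); x and y along the two 45 mm sides, any yaw.
- square_end_mid (a point): Offcut of pine, 15 g: block 32 (x) by 45 (y) by 20 mm thick, lying flat. The point is its centre.
- slant_end_mid (a point): Offcut of pine, 16 g: lying flat, 45 mm wide (y), its side at -y 55 mm and its side at +y 10 mm long (x), the end at -x square and the one at +x slanting at 45 degrees, 20 mm thick. The point is the middle of its thickness at its centroid (corners within 40 mm of it).
- bar: Finished stretcher bar, the same pine, loose: 45 wide by 20 mm thick, 260 mm long on one side and 170 on the other, both ends mitred, lying flat along the board's far edge (long side roughly along the board's y). Stays. Origin: centre of its underside, at the centroid of its outline, long side towards -x.
- jar: Small brown glass jar with a black cap, 50 mm across and 62 mm high, loose, standing in the middle row of the board, between the near and far offcuts. Stays. Origin: centre of its underside.
- pot: Small white pot with a flat metal lid, 54 mm across and 50 mm high, loose, standing beside the other jar in the same middle row. Stays. Origin: centre of its underside.

How it is judged:
By the outcome, as a careful person would: the job done as asked, in the order asked, and still so for the second after the job is handed in, with the robot touching nothing.
It also fails if it takes over 61 s, if anything falls off the work surface, if the arm or the gripper's body presses on something with over 40 N, if the wrist force passes 120 N, or if a joint passes its speed limit or range.

ROBOT

A 7-joint arm with a two-finger parallel gripper is mounted at the origin on the work surface. World frame = base frame: x ahead of the robot, y to its left, z up, the work surface at z = 0. Lengths are in m, angles in rad, forces in N, time in s.
With the tool pointing down it reaches from about 0.425 to 0.925 m from the base axis. Payload 6.8 kg.
Tool frame: the origin (TCP) lies on the centre line of the jaws, within the pads' length; the fingertips stand 17 mm ahead of it and the grasp point (between the pads) lies 2 mm behind it; z points along the fingers, x is the direction in which the jaws open and shut, and the axes are right-handed (so a half turn about z gives the same grasp; the last joint's range is limited). The gripper opens to 85 mm and grips with 20 to 120 N. Pads are 22 mm wide; open, the fingers measure 114 mm over their backs; the gripper's body (76 mm by 85 mm) begins 54 mm behind the grasp point. The pads swing forward as they close: fully open they stand 13 mm farther back than shut.
Start: joints at [-1.265, 0.477, 0.022, 1.555, -0.011, 1.109, -0.083], TCP at [0.271, 0.618, 0.248] pointing down, gripper open.
Joint ranges: [-2.96, 2.96], [-0.34, 2.1], [-1.41, 1.46], [0.24, 2.44], [-1.37, 4.51], [0.17, 1.92], [-2.96, 2.96]. Speed limits (rad/s): [2.39, 2.39, 3.14, 3.14, 3.14, 3.14, 3.14].

INTERFACE

Orientations are given as a rotation vector (axis times angle).
In Python, from bench import r gives the robot as it stands.
- The arm moves only by the tool arm_command, never from a script. Its argument "increments" is a list of rows, each a list of 3 entries, a list of its own where there are three numbers: the shift along the world's x, y, z in m, then the turn, a rotation vector about the world's x, y, z in rad, then the opening in per cent of the stroke, from 0 (shut) to 100 (fully open). A call has 1 to 10 rows; each row is the pose to reach, as a shift and turn from the pose commanded when the call began; what a row does not reach only later rows make up. A row lasts 1/10 s, in which the tool goes at most 50 mm and 8.59 degrees, less where a joint would pass 70% of its speed; a pose out of reach is approached as far as the arm can. A call with a gripper value outside its range is refused whole. The fingers move at their own pace and stop on an object; "newtons" is the grip in N (left out, the last holds). Time passes only in rows, so rows that repeat a pose let the fingers close. It gives the time, the measured TCP pose, the force and the opening at its end, in the units of the state.
- r.get_obs(): the state, without advancing time (a new reading comes with each control period).
- r.grab_frame(name): name is "scene" or "top" or "wrist"; returns the picture (384x512x3 uint8, blue, green, red); there is no depth.
- r.camera_model(name): a dict with "camera_matrix" (3x3 intrinsics, pixels), "camera_from_world" (4x4, takes a point from world to camera coordinates). Camera axes: x right, y down, z forward; pixel columns grow to the right and rows downward; lengths in m; the calibration is good to about 2 mm. A picture is of the moment at which its call begins: read the wrist's pose just before it. camera_model takes no time and is no camera call; for the wrist camera it gives the pose at the moment of the call.
- r.hand_in(): hands the job in, once; it reports no verdict.
The state is a dict: "clock": time; "joints": joint angles; "qvel": joint speeds; "tau": joint torques, N m; "tcp_pos": TCP position; "orientation": TCP orientation; "contact_force": force on the tool from outside, world axes, zero at the start; "moment": the same for the moment, N m; "grip_width": finger opening in m.
Only numpy, scipy, OpenCV 4.12 (cv2) and the standard library are available. Lean on these libraries where they do the work, as an engineer would, in place of code of your own. Each camera call takes 0.05 s, during which the arm holds its last target. There are 200 camera calls.

## Working session

There is one attempt and no reset: what is moved stays moved. The work goes in short steps, Python scripts to look and compute and a tool call to move; the robot and the scene stay as the last step left them, time stands still between calls to the robot, and variables do not carry over. Pictures are saved under pics/ and viewed, about 8 in all and at most 12, crops included, and the job is handed in when it is done.

Besides the shell and the picture viewer there is one more tool, called after "Call:" by a JSON object that holds its "api" and its "payload", one argument or row to a line. arm_command: Moves the arm, as the interface text tells. Its arguments: {"type":"object","properties":{"increments":{"type":"array","items":{"type":"array"}},"newtons":{"type":"number"}},"required":["increments"]}

```bash
mkdir -p pics; ls; python3 - <<'E'
from bench import r
import cv2
o=r.get_obs(); print({k:o[k] for k in('clock','tcp_pos','orientation','grip_width','contact_force')})
for n in('top','scene'):
    cv2.imwrite(f'pics/{n}1.png',cv2.resize(r.grab_frame(n),(800,600),interpolation=cv2.INTER_CUBIC))
    m=r.camera_model(n); print(n,m['camera_matrix'],m['camera_from_world'])
E
```

```text
pics
{'clock': 0.0, 'tcp_pos': array([0.27119997, 0.61752543, 0.24732777]), 'orientation': array([ 2.62944434e+00,  1.71716137e+00, -2.23379013e-03]), 'grip_width': 0.08567260757222173, 'contact_force': array([-0.87368458,  0.68039117, -0.36391107])}
top [[470.54048458   0.         253.95716913]
 [  0.         470.54048458 200.9656721 ]
 [  0.           0.           1.        ]] [[ 0.07417913 -0.99724406 -0.00131901 -0.02735803]
 [-0.97638146 -0.07235802 -0.2035769   0.57827615]
 [ 0.20292042  0.01638901 -0.97905807  0.87776847]
 [ 0.          0.          0.          1.        ]]
scene [[476.78596018   0.         258.19917158]
 [  0.         476.78596018 190.59099683]
 [  0.           0.           1.        ]] [[-0.87503706  0.48377761  0.01641243  0.52774284]
 [ 0.39467412  0.73268029 -0.55444741 -0.19055473]
 [-0.28025431 -0.47868447 -0.83205691  1.33014052]
 [ 0.          0.          0.          1.        ]]
```

View pics/top1.png

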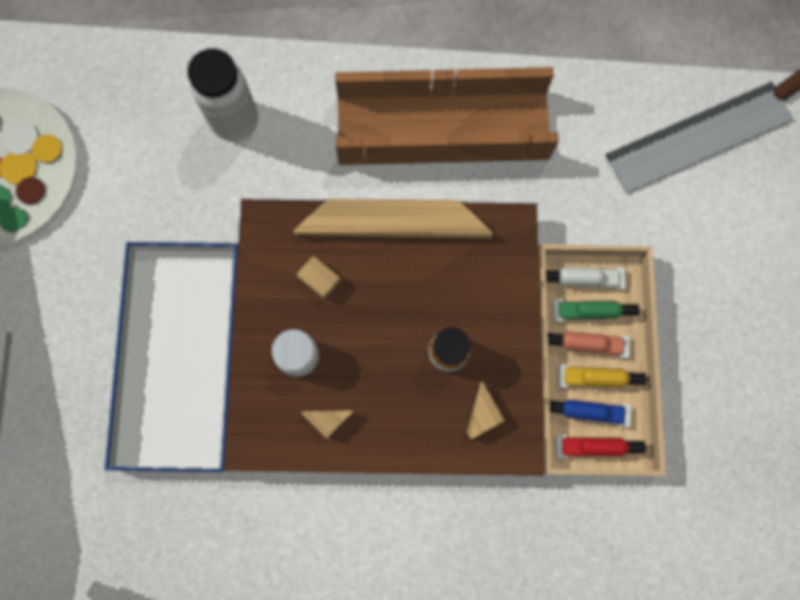

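View pics/scene1.png

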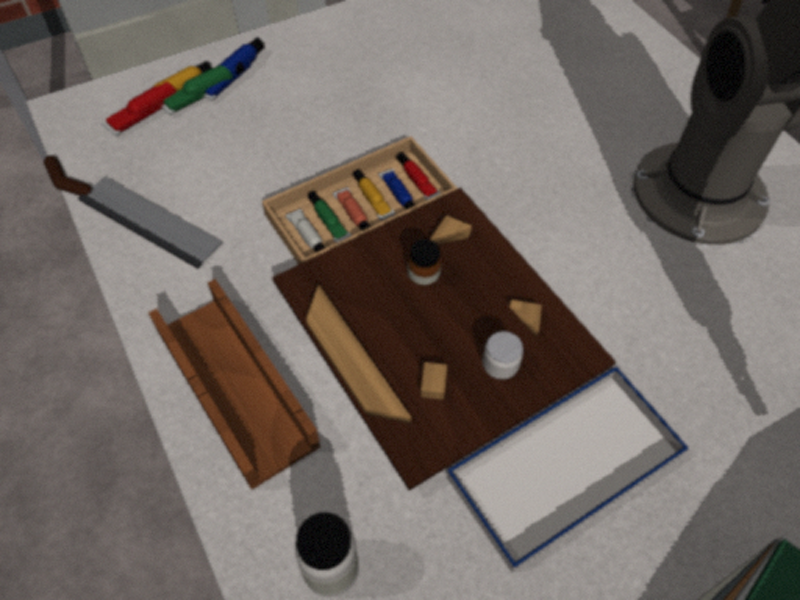

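The top view (800x600) shows the tray on the left (+y) and the crate on the right. The pieces are the square at (319,277), the triangle at (327,421) and the slant at (485,412). The pot lid is at (295,352), the jar cap at (452,346), and the bar is along the far edge.

```bash
cat > h.py <<'E'
from bench import r
import numpy as np, cv2
def px2w(n,uv,z,s=1.5625):
    m=r.camera_model(n); K=np.array(m['camera_matrix']); T=np.array(m['camera_from_world'])
    R=T[:3,:3]; c=-R.T@T[:3,3]
    uv=(np.array(uv,float)+.5)/s-.5
    d=np.c_[uv,np.ones(len(uv))]@np.linalg.inv(K).T@R
    return c[:2]+(z-c[2])/d[:,2:]*d[:,:2]
E
python3 - <<'E'
from h import *
np.set_printoptions(precision=3,suppress=True)
B=px2w('top',[(241,200),(537,204),(545,473),(223,472)],.04); print('board',B)
c=B.mean(0); ey=B[0]+B[3]-B[1]-B[2]; ey/=np.linalg.norm(ey); yaw=np.arctan2(-ey[0],ey[1]); ex=np.array([ey[1],-ey[0]])
print(c,'yaw',yaw)
for n,p,z in [('sq',[(313,257),(341,274),(323,298),(297,278)],.06),('tri',[(301,410),(353,409),(326,438)],.06),('sl',[(482,382),(505,412),(470,439),(466,434)],.06),('bar',[(293,234),(492,235),(461,201),(326,201)],.06),('pot',[(295,352)],.09),('jar',[(452,346)],.102),('tray',[(127,243),(236,243),(222,469),(107,468)],.03)]:
    w=px2w('top',p,z); print(n,w.tolist() and np.round(w,3).tolist()); 
    print('   board frame',np.round(np.c_[(w-c)@ex,(w-c)@ey],3).tolist())
E
```

```text
board [[ 0.724  0.237]
 [ 0.748 -0.16 ]
 [ 0.395 -0.183]
 [ 0.366  0.217]]
[0.558 0.028] yaw 0.06538507816066447
sq [[0.646, 0.13], [0.626, 0.092], [0.593, 0.112], [0.617, 0.148]]
   board frame [[0.094, 0.096], [0.072, 0.059], [0.04, 0.081], [0.066, 0.116]]
tri [[0.449, 0.125], [0.455, 0.061], [0.417, 0.091]]
   board frame [[-0.103, 0.105], [-0.101, 0.04], [-0.137, 0.073]]
sl [[0.5, -0.097], [0.465, -0.127], [0.429, -0.086], [0.435, -0.08]]
   board frame [[-0.066, -0.12], [-0.103, -0.148], [-0.136, -0.105], [-0.13, -0.1]]
bar [[0.675, 0.159], [0.693, -0.1], [0.737, -0.057], [0.724, 0.12]]
   board frame [[0.125, 0.123], [0.126, -0.136], [0.173, -0.096], [0.171, 0.081]]
pot [[0.516, 0.136]]
   board frame [[-0.035, 0.11]]
jar [[0.536, -0.054]]
   board frame [[-0.028, -0.08]]
tray [[0.656, 0.385], [0.666, 0.239], [0.37, 0.221], [0.36, 0.366]]
   board frame [[0.12, 0.35], [0.122, 0.204], [-0.175, 0.206], [-0.175, 0.351]]
```

```bash
cat >> h.py <<'E'
C=np.array([.558,.028]); YAW=.065
EX=np.array([np.cos(YAW),np.sin(YAW)]); EY=np.array([-EX[1],EX[0]])
def b2w(x,y): return C+x*EX+y*EY
def st():
    o=r.get_obs(); p=o['tcp_pos']; d=p[:2]-C
    print('t',o['clock'],'tcp',np.round(p,4),'board',np.round([d@EX,d@EY],4),'F',np.round(o['contact_force'],1),'w',round(o['grip_width'],4)); return o
E
python3 - <<'E'
from h import *
o=st(); print(o['orientation'])
for n,x,y in [('tri0',-.116,.005),('tri1',-.116,.25),('sl0',-.102,-.185),('sl1',-.116,.25),('sq0',.067,.02),('sq1',.067,.25)]: print(n,b2w(x,y),b2w(x,y)-o['tcp_pos'][:2])
print(EX,EY)
E
```

```text
t 0.1 tcp [0.2712 0.6176 0.2474] board [-0.2479  0.607 ] F [ 0.7  0.1 -0.1] w 0.0857
[ 2.62956538e+00  1.71721009e+00 -2.05627211e-03]
tri0 [0.44192019 0.02545475] [ 0.17070878 -0.59211457]
tri1 [0.4260064  0.26993737] [ 0.15479499 -0.34763195]
sl0 [ 0.46823193 -0.16323466] [ 0.19702052 -0.78080397]
sl1 [0.4260064  0.26993737] [ 0.15479499 -0.34763195]
sq0 [0.62355943 0.0523097 ] [ 0.35234801 -0.56525962]
sq1 [0.60861995 0.28182399] [ 0.33740854 -0.33574532]
[0.99788824 0.06495424] [-0.06495424  0.99788824]
```

Call:
{"api": "arm_command", "payload": {
  "increments": [
    [[0.025,-0.05,0],[0,0,-0.12],23],
    [[0.05,-0.1,0],[0,0,-0.25],23],
    [[0.075,-0.15,0],[0,0,-0.37],23],
    [[0.1,-0.2,0],[0,0,-0.5],23],
    [[0.125,-0.25,0],[0,0,-0.62],23],
    [[0.14,-0.3,0],[0,0,-0.75],23],
    [[0.15,-0.35,0],[0,0,-0.87],23],
    [[0.16,-0.4,0],[0,0,-1.0],23],
    [[0.17,-0.44,0],[0,0,-1.092],23],
    [[0.17,-0.44,0],[0,0,-1.092],23]
  ],
  "newtons": 30
}}

```text
clock: 1.1
tcp_pos: [0.4418, 0.1732, 0.2482]
orientation: [3.139, 0.09, -0.001]
contact_force: [0.7, -0.4, 0.2]
grip_width: 0.0196
```

Call:
{"api": "arm_command", "payload": {
  "increments": [
    [[0,-0.05,0],[0,0,0.005],23],
    [[0,-0.1,0],[0,0,0.005],23],
    [[0,-0.152,0],[0,0,0.005],23],
    [[0,-0.152,-0.04],[0,0,0.005],23],
    [[0,-0.152,-0.08],[0,0,0.005],23],
    [[0,-0.152,-0.12],[0,0,0.005],23],
    [[0,-0.152,-0.145],[0,0,0.005],23],
    [[0,-0.152,-0.16],[0,0,0.005],23],
    [[0,-0.152,-0.168],[0,0,0.005],23],
    [[0,-0.152,-0.168],[0,0,0.005],23]
  ]
}}

```text
clock: 2.1
tcp_pos: [0.4408, 0.0259, 0.0796]
orientation: [3.139, 0.11, -0.003]
contact_force: [-0.7, 0.4, -0.4]
grip_width: 0.0194
```

```bash
python3 - <<'E'
from h import *
st(); f=r.grab_frame('scene'); cv2.imwrite('pics/s2.png',cv2.resize(f[110:270,240:440],(800,640)[:2] and (750,600),interpolation=cv2.INTER_CUBIC))
E
```

```text
t 2.1 tcp [0.4408 0.0259 0.0796] board [-0.1171  0.0055] F [-0.7  0.4 -0.4] w 0.0194
```

View pics/s2.png

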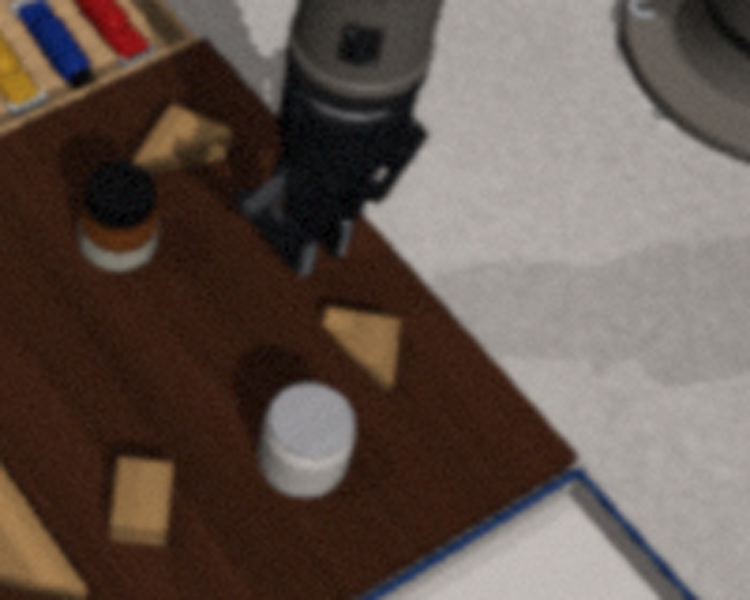

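Fingers hover behind the triangle, with tips at about (303,272) and (343,253) in the crop. I'll check the tip height by projection.

```bash
python3 - <<'E'
from h import *
m=r.camera_model('scene'); K=np.array(m['camera_matrix']); T=np.array(m['camera_from_world'])
for z in(.045,.055,.0626,.07):
  for dx in(.010,.0245,-.0245):
    p=np.r_[b2w(-.117+dx,.0055+.011),z,1]; q=K@(T@p)[:3]; q=q[:2]/q[2]; print(z,dx,np.round((q-[240,110])*3.75))
E
```

```text
0.045 0.01 [306. 286.]
0.045 0.0245 [288. 296.]
0.045 -0.0245 [349. 263.]
0.055 0.01 [308. 277.]
0.055 0.0245 [290. 287.]
0.055 -0.0245 [351. 254.]
0.0626 0.01 [310. 271.]
0.0626 0.0245 [291. 281.]
0.0626 -0.0245 [353. 247.]
0.07 0.01 [311. 264.]
0.07 0.0245 [293. 274.]
0.07 -0.0245 [354. 240.]
```

Call:
{"api": "arm_command", "payload": {
  "increments": [
    [[0,0,-0.006],[0,0,0],23],
    [[0,0,-0.012],[0,0,0],23],
    [[0,0,-0.014],[0,0,0],23],
    [[0,0,-0.014],[0,0,0],23]
  ]
}}

```text
clock: 2.55
tcp_pos: [0.4413, 0.0261, 0.0662]
orientation: [-3.14, -0.11, 0.0]
contact_force: [0.6, -0.3, -0.4]
grip_width: 0.0194
```

Call:
{"api": "arm_command", "payload": {
  "increments": [
    [[-0.001,0.01,-0.001],[0,0,0],23],
    [[-0.001,0.02,-0.001],[0,0,0],23],
    [[-0.002,0.028,-0.001],[0,0,0],23],
    [[-0.002,0.036,-0.001],[0,0,0],23],
    [[-0.003,0.044,-0.001],[0,0,0],23],
    [[-0.003,0.052,-0.001],[0,0,0],23],
    [[-0.004,0.06,-0.001],[0,0,0],23],
    [[-0.004,0.068,-0.001],[0,0,0],23],
    [[-0.005,0.076,-0.001],[0,0,0],23],
    [[-0.0055,0.084,-0.001],[0,0,0],23]
  ]
}}

```text
clock: 3.55
tcp_pos: [0.4357, 0.1107, 0.0653]
orientation: [3.14, 0.11, -0.0]
contact_force: [-0.3, -0.6, -0.2]
grip_width: 0.0197
```

```bash
python3 - <<'E'
from h import *
st(); f=r.grab_frame('scene'); cv2.imwrite('pics/s3.png',cv2.resize(f[130:290,240:440],(750,600),interpolation=cv2.INTER_CUBIC))
E
```

```text
t 3.55 tcp [0.4357 0.1107 0.0653] board [-0.1166  0.0904] F [-0.3 -0.6 -0.2] w 0.0197
```

View pics/s3.png

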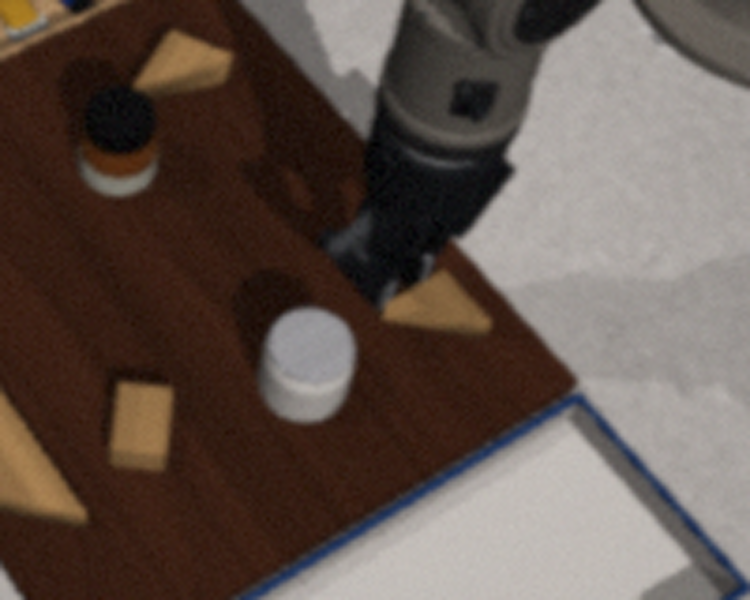

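The triangle turned flush against the fingers as expected, and the pot is clear. I'll carry on over the end.

Call:
{"api": "arm_command", "payload": {
  "increments": [
    [[-0.0005,0.008,0],[0,0,0],23],
    [[-0.001,0.016,0],[0,0,0],23],
    [[-0.0015,0.024,0],[0,0,0],23],
    [[-0.002,0.032,0],[0,0,0],23],
    [[-0.0025,0.04,0],[0,0,0],23],
    [[-0.003,0.048,0],[0,0,0],23],
    [[-0.0035,0.056,0],[0,0,0],23],
    [[-0.004,0.064,0],[0,0,0],23],
    [[-0.0045,0.072,0],[0,0,0],23],
    [[-0.005,0.08,0],[0,0,0],23]
  ]
}}

```text
clock: 4.6
tcp_pos: [0.4309, 0.1907, 0.0653]
orientation: [-3.14, -0.11, -0.0]
contact_force: [-0.2, -0.6, 0.2]
grip_width: 0.0195
```

Call:
{"api": "arm_command", "payload": {
  "increments": [
    [[-0.0005,0.009,0],[0,0,0],23],
    [[-0.001,0.018,0],[0,0,0],23],
    [[-0.0015,0.027,0],[0,0,0],23],
    [[-0.002,0.036,0],[0,0,0],23],
    [[-0.0025,0.045,0],[0,0,0],23],
    [[-0.003,0.054,0],[0,0,0],23],
    [[-0.0035,0.063,0],[0,0,0],23],
    [[-0.004,0.072,0],[0,0,0],23],
    [[-0.0045,0.081,0],[0,0,0],23],
    [[-0.005,0.085,0],[0,0,0],23]
  ]
}}

```text
clock: 5.6
tcp_pos: [0.4258, 0.2763, 0.0653]
orientation: [-3.139, -0.112, -0.0]
contact_force: [0.1, 0.4, -0.5]
grip_width: 0.0198
```

```bash
python3 - <<'E'
from h import *
st(); f=r.grab_frame('scene'); cv2.imwrite('pics/s4.png',cv2.resize(f[190:370,230:470],(800,600),interpolation=cv2.INTER_CUBIC))
E
```

```text
t 5.6 tcp [0.4258 0.2763 0.0653] board [-0.1157  0.2564] F [ 0.1  0.4 -0.5] w 0.0198
```

View pics/s4.png

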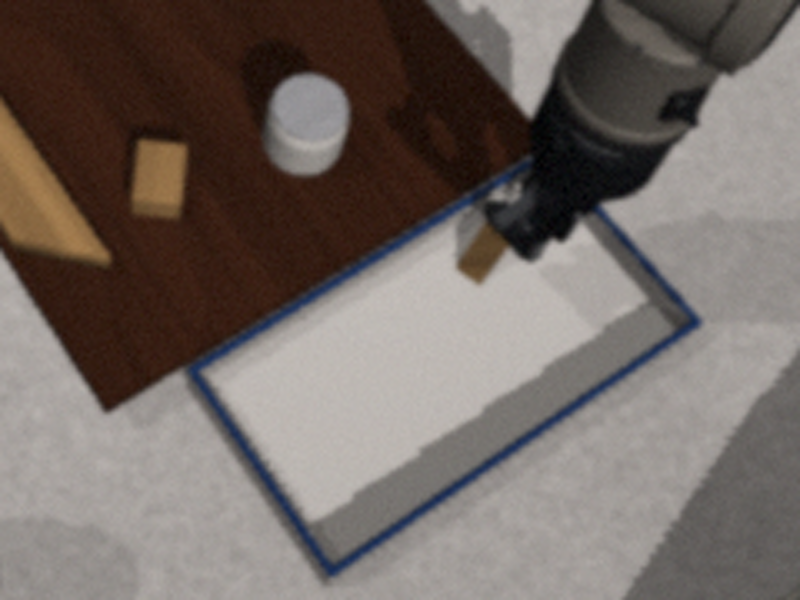

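Call:
{"api": "arm_command", "payload": {
  "increments": [
    [[0,0,0.04],[0,0,0],23],
    [[0,0,0.08],[0,0,0],23],
    [[0.005,-0.04,0.11],[0,0,0],23],
    [[0.01,-0.09,0.12],[0,0,0],23],
    [[0.015,-0.14,0.12],[0,0,0],23],
    [[0.02,-0.19,0.12],[0,0,0],23],
    [[0.025,-0.24,0.12],[0,0,0],23],
    [[0.03,-0.29,0.12],[0,0,0],23],
    [[0.035,-0.34,0.12],[0,0,0],23],
    [[0.04,-0.39,0.12],[0,0,0],23]
  ]
}}

```text
clock: 6.65
tcp_pos: [0.4652, -0.1142, 0.1855]
orientation: [-3.139, -0.109, -0.001]
contact_force: [1.5, -0.5, -0.5]
grip_width: 0.0197
```

```bash
python3 - <<'E'
from h import *
st(); f=r.grab_frame('scene'); cv2.imwrite('pics/s5.png',cv2.resize(f[110:370,130:460],(760,600),interpolation=cv2.INTER_CUBIC))
E
```

```text
t 6.65 tcp [ 0.4652 -0.1142  0.1855] board [-0.1018 -0.1358] F [ 1.5 -0.5 -0.5] w 0.0197
```

View pics/s5.png

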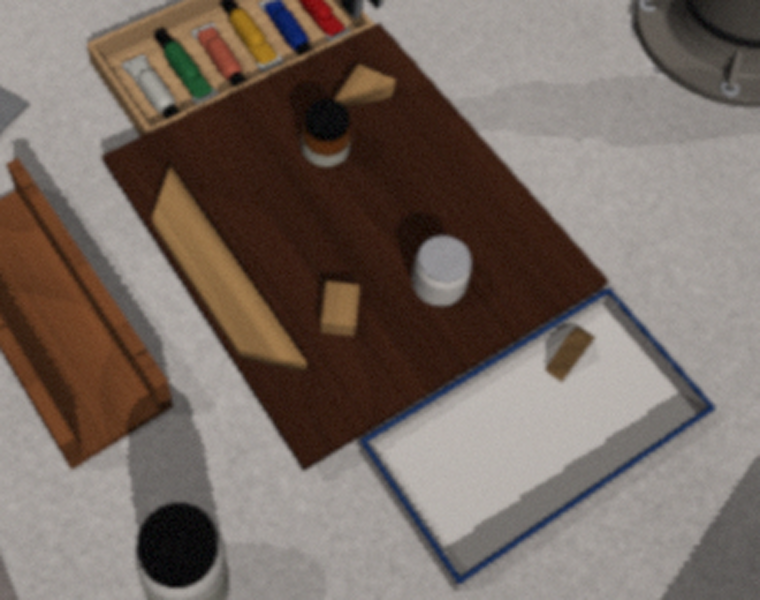

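The triangle sits on edge close to the tray's near wall, at about (570,350) in the crop. I'll look from above before dropping the next piece.

```bash
python3 - <<'E'
from h import *
f=r.grab_frame('top'); a=cv2.resize(f[215:315,60:160],(600,600),interpolation=cv2.INTER_CUBIC)
cv2.imwrite('pics/t6.png',a)
E
```

```text
(no output)
```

View pics/t6.png

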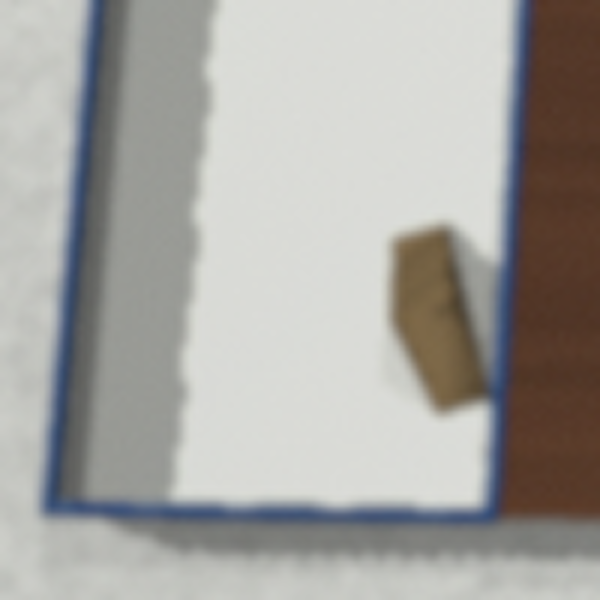

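The triangle stands on its long edge inside the tray, at about (440,320), free of the board. The slant piece is next, and I'll tidy inside the tray afterwards if needed.

Call:
{"api": "arm_command", "payload": {
  "increments": [
    [[0.0025,-0.048,0],[0,0,0],23],
    [[0.0025,-0.048,0],[0,0,0],23],
    [[0.0025,-0.048,-0.04],[0,0,0],23],
    [[0.0025,-0.048,-0.08],[0,0,0],23],
    [[0.0025,-0.048,-0.105],[0,0,0],23],
    [[0.0025,-0.048,-0.115],[0,0,0],23],
    [[0.0025,-0.048,-0.121],[0,0,0],23],
    [[0.0025,-0.048,-0.121],[0,0,0],23]
  ]
}}

```text
clock: 7.55
tcp_pos: [0.4683, -0.16, 0.0646]
orientation: [3.14, 0.11, 0.0]
contact_force: [-0.4, 0.1, 0.2]
grip_width: 0.0198
```

Call:
{"api": "arm_command", "payload": {
  "increments": [
    [[-0.001,0.008,0],[0,0,0],23],
    [[-0.001,0.016,0],[0,0,0],23],
    [[-0.002,0.024,0],[0,0,0],23],
    [[-0.002,0.032,0],[0,0,0],23],
    [[-0.004,0.04,0],[0,0,0],23],
    [[-0.006,0.048,0],[0,0,0],23],
    [[-0.008,0.056,0],[0,0,0],23],
    [[-0.01,0.064,0],[0,0,0],23],
    [[-0.012,0.072,0],[0,0,0],23],
    [[-0.014,0.08,0],[0,0,0],23]
  ]
}}

```text
clock: 8.55
tcp_pos: [0.4539, -0.0794, 0.0643]
orientation: [-3.14, -0.11, -0.0]
contact_force: [-0.5, 0.6, -0.3]
grip_width: 0.0193
```

```bash
python3 - <<'E'
from h import *
st(); f=r.grab_frame('scene'); cv2.imwrite('pics/s7.png',cv2.resize(f[100:260,240:440],(750,600),interpolation=cv2.INTER_CUBIC))
E
```

```text
t 8.55 tcp [ 0.4539 -0.0794  0.0643] board [-0.1108 -0.1004] F [-0.5  0.6 -0.3] w 0.0193
```

View pics/s7.png

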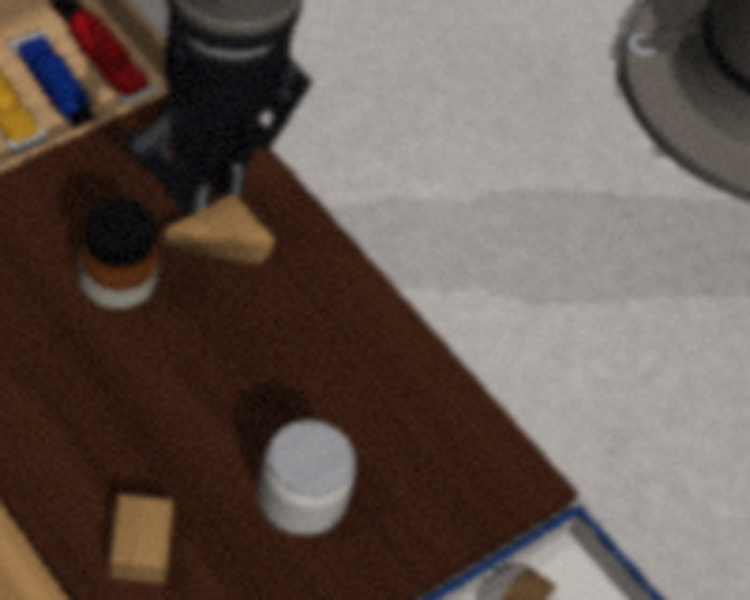

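```bash
python3 - <<'E'
from h import *
w=px2w('scene',np.array([(166,238),(235,197),(272,237),(246,248)])/3.75+[240,100],.06,1.0)-C
print(np.round(np.c_[w@EX,w@EY],3))
w=px2w('scene',np.array([(118,232),(309,465)])/3.75+[240,100],.102,1.0)-C
print(np.round(np.c_[w@EX,w@EY],3))
E
```

```text
[[-0.062 -0.079]
 [-0.12  -0.083]
 [-0.122 -0.043]
 [-0.102 -0.045]]
[[-0.019 -0.074]
 [-0.02   0.123]]
```

The slant is flush on the fingers by its long side, with tip A at board x = -0.062. The pot needs more clearance, so I'll steer it towards -x while pushing.

Call:
{"api": "arm_command", "payload": {
  "increments": [
    [[-0.0025,0.008,0],[0,0,0],23],
    [[-0.005,0.016,0],[0,0,0],23],
    [[-0.0075,0.024,0],[0,0,0],23],
    [[-0.01,0.032,0],[0,0,0],23],
    [[-0.0125,0.04,0],[0,0,0],23],
    [[-0.015,0.048,0],[0,0,0],23],
    [[-0.0175,0.056,0],[0,0,0],23],
    [[-0.02,0.064,0],[0,0,0],23],
    [[-0.022,0.072,0],[0,0,0],23],
    [[-0.022,0.08,0],[0,0,0],23]
  ]
}}

```text
clock: 9.6
tcp_pos: [0.4317, 0.0006, 0.0643]
orientation: [-3.14, -0.11, 0.001]
contact_force: [-0.4, -0.7, 0.4]
grip_width: 0.0197
```

```bash
python3 - <<'E'
from h import *
st(); f=r.grab_frame('scene'); cv2.imwrite('pics/s8.png',cv2.resize(f[120:280,240:440],(750,600),interpolation=cv2.INTER_CUBIC))
E
```

```text
t 9.6 tcp [0.4317 0.0006 0.0643] board [-0.1278 -0.0191] F [-0.4 -0.7  0.4] w 0.0197
```

View pics/s8.png

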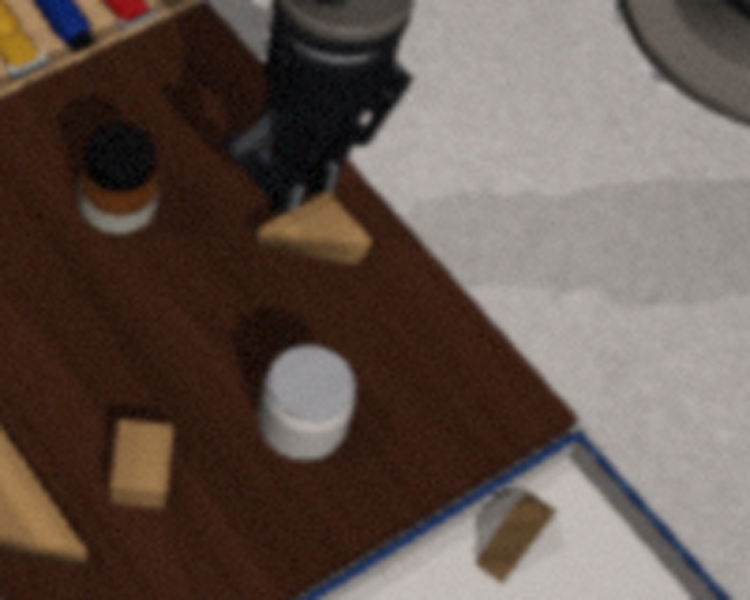

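Tip A is now at about (258,235), roughly board x = -0.079, so it clears the pot. Next I'll push straight on and over the end.

Call:
{"api": "arm_command", "payload": {
  "increments": [
    [[-0.0005,0.008,0],[0,0,0],23],
    [[-0.001,0.017,0],[0,0,0],23],
    [[-0.002,0.026,0],[0,0,0],23],
    [[-0.0025,0.035,0],[0,0,0],23],
    [[-0.003,0.044,0],[0,0,0],23],
    [[-0.0035,0.053,0],[0,0,0],23],
    [[-0.004,0.062,0],[0,0,0],23],
    [[-0.0045,0.071,0],[0,0,0],23],
    [[-0.005,0.08,0],[0,0,0],23],
    [[-0.006,0.089,0],[0,0,0],23]
  ]
}}

```text
clock: 10.65
tcp_pos: [0.4261, 0.0898, 0.0643]
orientation: [-3.14, -0.11, -0.0]
contact_force: [-0.4, -0.7, 0.1]
grip_width: 0.0199
```

Call:
{"api": "arm_command", "payload": {
  "increments": [
    [[-0.0005,0.009,0],[0,0,0],23],
    [[-0.001,0.018,0],[0,0,0],23],
    [[-0.0015,0.027,0],[0,0,0],23],
    [[-0.002,0.036,0],[0,0,0],23],
    [[-0.0025,0.045,0],[0,0,0],23],
    [[-0.003,0.054,0],[0,0,0],23],
    [[-0.004,0.063,0],[0,0,0],23],
    [[-0.0045,0.072,0],[0,0,0],23],
    [[-0.005,0.081,0],[0,0,0],23],
    [[-0.006,0.09,0],[0,0,0],23]
  ]
}}

```text
clock: 11.65
tcp_pos: [0.4201, 0.1798, 0.0643]
orientation: [-3.14, -0.11, -0.0]
contact_force: [-0.5, -0.0, -0.7]
grip_width: 0.0194
```

Call:
{"api": "arm_command", "payload": {
  "increments": [
    [[-0.0005,0.01,0],[0,0,0],23],
    [[-0.001,0.02,0],[0,0,0],23],
    [[-0.002,0.03,0],[0,0,0],23],
    [[-0.0025,0.04,0],[0,0,0],23],
    [[-0.003,0.05,0],[0,0,0],23],
    [[-0.004,0.06,0],[0,0,0],23],
    [[-0.0045,0.07,0],[0,0,0],23],
    [[-0.005,0.08,0],[0,0,0],23],
    [[-0.006,0.09,0],[0,0,0],23],
    [[-0.006,0.09,0],[0,0,0],23]
  ]
}}

```text
clock: 12.65
tcp_pos: [0.4135, 0.2692, 0.0656]
orientation: [-3.139, -0.108, 0.003]
contact_force: [-8.5, -3.9, 26.6]
grip_width: 0.0198
```

Upward force of 27 N: a piece is wedged under the fingertips. I'm lifting straight up and looking.

Call:
{"api": "arm_command", "payload": {
  "increments": [
    [[0,0,0.01],[0,0,0],23],
    [[0,0,0.03],[0,0,0],23],
    [[0,0,0.07],[0,0,0],23],
    [[0,-0.02,0.11],[0,0,0],23],
    [[0.04,-0.06,0.12],[0,0,0],23],
    [[0.08,-0.1,0.12],[0,0,0],23],
    [[0.12,-0.14,0.12],[0,0,0],23],
    [[0.15,-0.18,0.12],[0,0,0],23],
    [[0.17,-0.2,0.12],[0,0,0],23],
    [[0.17,-0.2,0.12],[0,0,0],23]
  ]
}}

```text
clock: 13.65
tcp_pos: [0.588, 0.0616, 0.1855]
orientation: [3.136, 0.094, 0.007]
contact_force: [-1.0, -1.1, 0.7]
grip_width: 0.0196
```

```bash
python3 - <<'E'
from h import *
st(); f=r.grab_frame('top'); g=r.grab_frame('scene')
a=cv2.resize(f[215:315,60:160],(400,400),interpolation=cv2.INTER_CUBIC); b=cv2.resize(g[220:320,340:440],(400,400),interpolation=cv2.INTER_CUBIC)
cv2.imwrite('pics/m9.png',np.hstack([a,b]))
E
```

```text
t 13.65 tcp [0.588  0.0616 0.1855] board [0.0322 0.0316] F [-1.  -1.1  0.7] w 0.0196
```

View pics/m9.png

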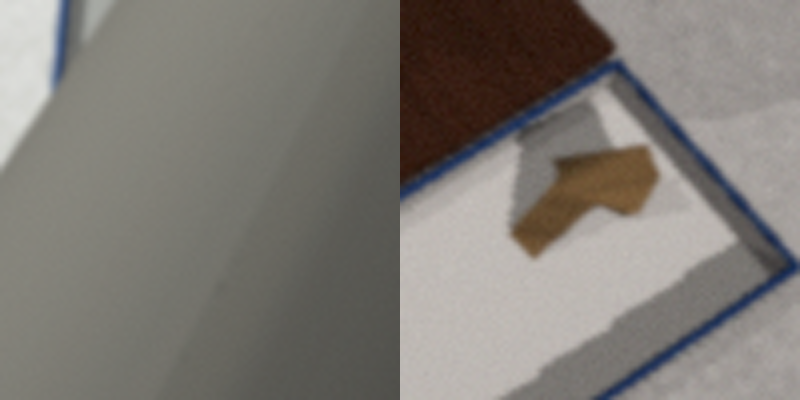

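Both pieces are inside the tray, with floor visible between them and the near wall. The square is next; first I'll let the arm settle.

Call:
{"api": "arm_command", "payload": {
  "increments": [
    [[0,0,0],[0,0,0],23],
    [[0,0,0],[0,0,0],23]
  ]
}}

```text
clock: 13.95
tcp_pos: [0.5834, 0.0711, 0.1841]
orientation: [-3.139, -0.114, 0.001]
contact_force: [-0.1, -0.2, 0.3]
grip_width: 0.0198
```

Call:
{"api": "arm_command", "payload": {
  "increments": [
    [[0.02,-0.01,0],[0,0,0],23],
    [[0.04,-0.019,0],[0,0,0],23],
    [[0.04,-0.019,0],[0,0,0],23],
    [[0.04,-0.019,-0.03],[0,0,0],23],
    [[0.04,-0.019,-0.06],[0,0,0],23],
    [[0.04,-0.019,-0.09],[0,0,0],23],
    [[0.04,-0.019,-0.11],[0,0,0],23],
    [[0.04,-0.019,-0.12],[0,0,0],23],
    [[0.04,-0.019,-0.12],[0,0,0],23]
  ]
}}

```text
clock: 14.85
tcp_pos: [0.6228, 0.0511, 0.0633]
orientation: [-3.14, -0.112, 0.004]
contact_force: [-0.1, 0.8, 0.3]
grip_width: 0.0196
```

Call:
{"api": "arm_command", "payload": {
  "increments": [
    [[-0.0005,0.008,0],[0,0,0],23],
    [[-0.001,0.016,0],[0,0,0],23],
    [[-0.0015,0.024,0],[0,0,0],23],
    [[-0.002,0.032,0],[0,0,0],23],
    [[-0.0025,0.04,0],[0,0,0],23],
    [[-0.003,0.048,0],[0,0,0],23],
    [[-0.0035,0.056,0],[0,0,0],23],
    [[-0.004,0.064,0],[0,0,0],23],
    [[-0.0045,0.072,0],[0,0,0],23],
    [[-0.005,0.08,0],[0,0,0],23]
  ]
}}

```text
clock: 15.85
tcp_pos: [0.6191, 0.1305, 0.0643]
orientation: [3.14, 0.11, 0.0]
contact_force: [0.6, 0.2, 0.5]
grip_width: 0.0195
```

```bash
python3 - <<'E'
from h import *
st(); f=r.grab_frame('scene'); 
h=cv2.cvtColor(f,cv2.COLOR_BGR2HSV); m=cv2.inRange(h,(10,60,110),(25,200,255))
n,l,s,c=cv2.connectedComponentsWithStats(m)
for i in range(1,n):
    if s[i,4]>60 and 150<s[i,0]<480 and s[i,1]>140:
        w=px2w('scene',[c[i]],.055,1.)[0]-C; print(s[i],np.round(c[i]),np.round([w@EX,w@EY],3))
E
```

```text
t 15.85 tcp [0.6191 0.1305 0.0643] board [0.0676 0.0983] F [0.6 0.2 0.5] w 0.0195
[ 197  185   66   83 1718] [225. 230.] [0.153 0.001]
[164 225  20  27 152] [174. 238.] [ 0.258 -0.042]
[278 246  17  23 273] [286. 257.] [0.074 0.129]
[382 257  23  17 174] [395. 265.] [-0.112  0.27 ]
```

Call:
{"api": "arm_command", "payload": {
  "increments": [
    [[-0.0005,0.009,0],[0,0,0],23],
    [[-0.001,0.018,0],[0,0,0],23],
    [[-0.0015,0.027,0],[0,0,0],23],
    [[-0.002,0.036,0],[0,0,0],23],
    [[-0.003,0.045,0],[0,0,0],23],
    [[-0.0035,0.054,0],[0,0,0],23],
    [[-0.004,0.063,0],[0,0,0],23],
    [[-0.0045,0.072,0],[0,0,0],23],
    [[-0.005,0.081,0],[0,0,0],23],
    [[-0.006,0.09,0],[0,0,0],23]
  ]
}}

```text
clock: 16.9
tcp_pos: [0.6132, 0.2207, 0.0644]
orientation: [-3.14, -0.11, -0.0]
contact_force: [-0.1, 0.4, -0.5]
grip_width: 0.0194
```

Call:
{"api": "arm_command", "payload": {
  "increments": [
    [[-0.0005,0.008,0],[0,0,0],23],
    [[-0.001,0.016,0],[0,0,0],23],
    [[-0.0015,0.024,0],[0,0,0],23],
    [[-0.002,0.032,0],[0,0,0],23],
    [[-0.0025,0.04,0],[0,0,0],23],
    [[-0.003,0.048,0],[0,0,0],23]
  ]
}}

```text
clock: 17.5
tcp_pos: [0.6101, 0.2686, 0.0643]
orientation: [-3.14, -0.11, 0.0]
contact_force: [0.5, 0.3, -0.9]
grip_width: 0.0197
```

Call:
{"api": "arm_command", "payload": {
  "increments": [
    [[0,0,0.04],[0,0,0],23],
    [[0,0,0.08],[0,0,0],23],
    [[-0.01,-0.04,0.11],[0,0,0],23],
    [[-0.025,-0.08,0.12],[0,0,0],23],
    [[-0.045,-0.12,0.12],[0,0,0],23],
    [[-0.06,-0.165,0.12],[0,0,0],23],
    [[-0.08,-0.21,0.12],[0,0,0],23],
    [[-0.1,-0.255,0.12],[0,0,0],23],
    [[-0.12,-0.3,0.12],[0,0,0],23],
    [[-0.14,-0.345,0.12],[0,0,0],23]
  ]
}}

```text
clock: 18.5
tcp_pos: [0.4693, -0.0785, 0.1846]
orientation: [-3.139, -0.11, -0.001]
contact_force: [0.2, -1.0, 0.2]
grip_width: 0.0197
```

Call:
{"api": "arm_command", "payload": {
  "increments": [
    [[-0.005,-0.035,0],[0,0,0],23],
    [[-0.005,-0.07,0],[0,0,0],23],
    [[-0.005,-0.07,0],[0,0,0],23],
    [[-0.005,-0.07,0],[0,0,0],23]
  ]
}}

```text
clock: 18.9
tcp_pos: [0.4651, -0.1476, 0.1845]
orientation: [-3.14, -0.106, -0.0]
contact_force: [0.4, 0.9, 0.0]
grip_width: 0.0198
```

```bash
python3 - <<'E'
from h import *
st(); f=r.grab_frame('top'); g=r.grab_frame('scene')
cv2.imwrite('pics/full_top.png',f); cv2.imwrite('pics/full_scene.png',g)
a=cv2.resize(f[125:315,60:195],(400,563),interpolation=cv2.INTER_CUBIC); b=cv2.resize(g[190:370,260:460],(400,360),interpolation=cv2.INTER_CUBIC)
# rest of board, reduced
c=cv2.resize(f[115:315,140:350],(213,203),interpolation=cv2.INTER_AREA)
o=np.zeros((563,800,3),np.uint8); o[:,:400]=a; o[:360,400:]=b; o[360:,400:613]=c
cv2.imwrite('pics/m10.png',o)
E
```

```text
t 18.9 tcp [ 0.4651 -0.1476  0.1845] board [-0.1041 -0.1692] F [0.4 0.9 0. ] w 0.0198
```

View pics/m10.png

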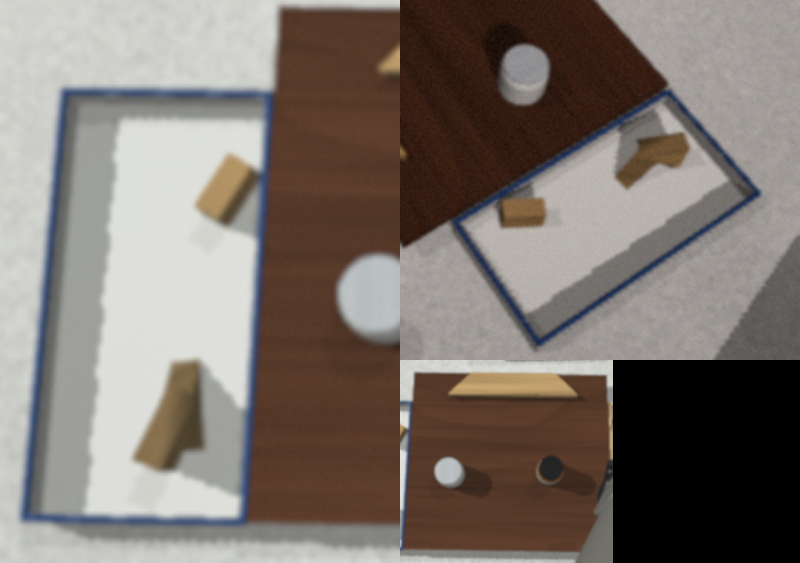

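All three pieces are in the tray: the square stands on its narrow side at (228,188) in the left part, and the slant and triangle are at (170,415), well off the wall. The bar, pot and jar are in place. I'll check the square's geometry and how far the jars and bar have moved numerically.

```bash
python3 - <<'E'
from h import *
def bf(n,p,z,s=1.):
    w=px2w(n,p,z,s)-C; return np.round(np.c_[w@EX,w@EY],3)
s=np.array([400/135,563/190])
f=lambda p:(np.array(p,float)+.5)/s-.5+[60,125]
print('sq top face z.036\n',bf('top',f([(230,154),(195,209),(224,222),(258,172)]),.036))
print('sq right bottom corners z.004',bf('top',f([(258,182),(233,223)]),.004))
print('slant/tri extreme right z.004, .05',bf('top',f([(204,449)]),.004),bf('top',f([(200,362)]),.05))
a=cv2.imread('pics/full_top.png'); b=cv2.resize(cv2.imread('pics/top1.png'),(512,384),interpolation=cv2.INTER_AREA)
# template shift of jar, pot, bar
for n,(x0,y0,x1,y1) in {'pot':(170,208,206,244),'jar':(270,205,306,242),'bar':(184,125,320,155)}.items():
    t=cv2.GaussianBlur(b,(0,0),1)[y0:y1,x0:x1]; q=cv2.matchTemplate(cv2.GaussianBlur(a,(0,0),1)[y0-8:y1+8,x0-8:x1+8],t,cv2.TM_CCOEFF_NORMED)
    print(n,np.round(cv2.minMaxLoc(q)[1],3),np.array(cv2.minMaxLoc(q)[3])-8)
E
```

```text
sq top face z.036
 [[0.074 0.228]
 [0.034 0.25 ]
 [0.025 0.229]
 [0.061 0.207]]
sq right bottom corners z.004 [[0.062 0.215]
 [0.031 0.231]]
slant/tri extreme right z.004, .05 [[-0.128  0.241]] [[-0.073  0.236]]
pot 1.0 [0 0]
jar 0.999 [0 0]
bar 1.0 [0 0]
```

The jar, pot and bar haven't shifted. The square seems to lean slightly on the tray's near wall, with its top edge at y≈0.207 and its foot at about 0.215. I'll nudge it clear with shut fingertips, sliding along +x between it and the wall.

Call:
{"api": "arm_command", "payload": {
  "increments": [
    [[0.008,0.045,0],[0,0,0],0],
    [[0.016,0.09,0],[0,0,0],0],
    [[0.024,0.135,0],[0,0,0],0],
    [[0.032,0.18,0],[0,0,0],0],
    [[0.04,0.225,0],[0,0,0],0],
    [[0.048,0.27,0],[0,0,0],0],
    [[0.056,0.315,0],[0,0,0],0],
    [[0.062,0.36,0],[0,0,0],0],
    [[0.068,0.398,0],[0,0,0],0],
    [[0.068,0.398,0],[0,0,0],0]
  ]
}}

```text
clock: 20.0
tcp_pos: [0.5316, 0.2603, 0.1834]
orientation: [-3.137, -0.129, 0.0]
contact_force: [-0.7, -0.0, -0.1]
grip_width: -0.0004
```

Call:
{"api": "arm_command", "payload": {
  "increments": [
    [[0,0,0],[0,0,0],0],
    [[0,0,0],[0,0,0],0],
    [[0,0,0],[0,0,0],0]
  ]
}}

```text
clock: 20.3
tcp_pos: [0.5329, 0.2498, 0.1844]
orientation: [3.14, 0.107, -0.0]
contact_force: [-1.3, -1.0, 0.8]
grip_width: 0.0001
```

```bash
python3 - <<'E'
from h import *
st(); print(b2w(-.01,.224))
E
```

```text
t 20.3 tcp [0.5329 0.2498 0.1844] board [-0.0107  0.223 ] F [-1.3 -1.   0.8] w 0.0001
[0.53347137 0.25087742]
```

Call:
{"api": "arm_command", "payload": {
  "increments": [
    [[0.0005,0.002,-0.03],[0,0,0],0],
    [[0.0005,0.002,-0.06],[0,0,0],0],
    [[0.0005,0.002,-0.09],[0,0,0],0],
    [[0.0005,0.002,-0.11],[0,0,0],0],
    [[0.0005,0.002,-0.125],[0,0,0],0],
    [[0.0005,0.002,-0.135],[0,0,0],0],
    [[0.0005,0.002,-0.143],[0,0,0],0],
    [[0.0005,0.002,-0.147],[0,0,0],0],
    [[0.0005,0.002,-0.147],[0,0,0],0]
  ]
}}

```text
clock: 21.2
tcp_pos: [0.5337, 0.253, 0.0373]
orientation: [-3.14, -0.11, -0.0]
contact_force: [-0.8, -0.3, -0.7]
grip_width: 0.0
```

Call:
{"api": "arm_command", "payload": {
  "increments": [
    [[0.006,0.0004,0],[0,0,0],0],
    [[0.012,0.0008,0],[0,0,0],0],
    [[0.018,0.0012,0],[0,0,0],0],
    [[0.024,0.0016,0],[0,0,0],0],
    [[0.03,0.002,0],[0,0,0],0],
    [[0.035,0.0023,0],[0,0,0],0]
  ]
}}

```text
clock: 21.8
tcp_pos: [0.5692, 0.2553, 0.0373]
orientation: [3.14, 0.11, 0.0]
contact_force: [0.8, -0.3, 0.5]
grip_width: 0.0003
```

Call:
{"api": "arm_command", "payload": {
  "increments": [
    [[0.006,0.0004,0],[0,0,0],0],
    [[0.012,0.0008,0],[0,0,0],0],
    [[0.018,0.0012,0],[0,0,0],0],
    [[0.024,0.0016,0],[0,0,0],0]
  ]
}}

```text
clock: 22.2
tcp_pos: [0.5931, 0.2569, 0.0373]
orientation: [3.14, 0.11, 0.0]
contact_force: [0.3, 0.3, 0.8]
grip_width: 0.0001
```

Call:
{"api": "arm_command", "payload": {
  "increments": [
    [[0,0.006,0],[0,0,0],0],
    [[-0.001,0.012,0],[0,0,0],0],
    [[-0.001,0.018,0],[0,0,0],0],
    [[-0.002,0.024,0],[0,0,0],0],
    [[-0.002,0.03,0],[0,0,0],0],
    [[-0.002,0.03,0],[0,0,0],0]
  ]
}}

```text
clock: 22.8
tcp_pos: [0.5902, 0.2886, 0.0372]
orientation: [-3.139, -0.113, 0.0]
contact_force: [-1.0, 0.3, 0.0]
grip_width: -0.0002
```

Call:
{"api": "arm_command", "payload": {
  "increments": [
    [[0,0,0.04],[0,0,0],0],
    [[0,0,0.08],[0,0,0],0],
    [[0,0,0.12],[0,0,0],0],
    [[-0.01,-0.04,0.147],[0,0,0],0],
    [[-0.025,-0.085,0.147],[0,0,0],0],
    [[-0.04,-0.13,0.147],[0,0,0],0],
    [[-0.055,-0.175,0.147],[0,0,0],0],
    [[-0.07,-0.22,0.147],[0,0,0],0],
    [[-0.085,-0.265,0.147],[0,0,0],0],
    [[-0.1,-0.31,0.147],[0,0,0],0]
  ]
}}

```text
clock: 23.8
tcp_pos: [0.4896, -0.025, 0.1845]
orientation: [-3.139, -0.109, -0.001]
contact_force: [-0.1, -0.9, 0.0]
grip_width: -0.0
```

Call:
{"api": "arm_command", "payload": {
  "increments": [
    [[-0.01,-0.045,0],[0,0,0],0],
    [[-0.02,-0.09,0],[0,0,0],0],
    [[-0.025,-0.125,0],[0,0,0],0],
    [[-0.025,-0.125,0],[0,0,0],0],
    [[-0.025,-0.125,0],[0,0,0],0]
  ]
}}

```text
clock: 24.3
tcp_pos: [0.4653, -0.1489, 0.1844]
orientation: [-3.14, -0.106, -0.0]
contact_force: [0.3, 0.3, 0.3]
grip_width: -0.0002
```

```bash
python3 - <<'E'
from h import *
st(); f=r.grab_frame('top'); g=r.grab_frame('scene')
cv2.imwrite('pics/full_top2.png',f)
a=cv2.resize(f[125:315,60:195],(400,563),interpolation=cv2.INTER_CUBIC); b=cv2.resize(g[190:370,260:460],(400,360),interpolation=cv2.INTER_CUBIC)
c=cv2.resize(f[115:315,140:350],(213,203),interpolation=cv2.INTER_AREA)
o=np.zeros((563,800,3),np.uint8); o[:,:400]=a; o[:360,400:]=b; o[360:,400:613]=c
cv2.imwrite('pics/m11.png',o)
b=cv2.imread('pics/full_top.png')
for n,(x0,y0,x1,y1) in {'pot':(170,208,206,244),'jar':(270,205,306,242),'bar':(184,125,320,155)}.items():
    q=cv2.matchTemplate(f[y0-8:y1+8,x0-8:x1+8],b[y0:y1,x0:x1],cv2.TM_CCOEFF_NORMED); print(n,cv2.minMaxLoc(q)[1],np.array(cv2.minMaxLoc(q)[3])-8)
E
```

```text
t 24.3 tcp [ 0.4653 -0.1489  0.1844] board [-0.104  -0.1705] F [0.3 0.3 0.3] w -0.0002
pot 0.9998194575309753 [0 0]
jar 0.9963555335998535 [0 0]
bar 0.9997684359550476 [0 0]
```

View pics/m11.png

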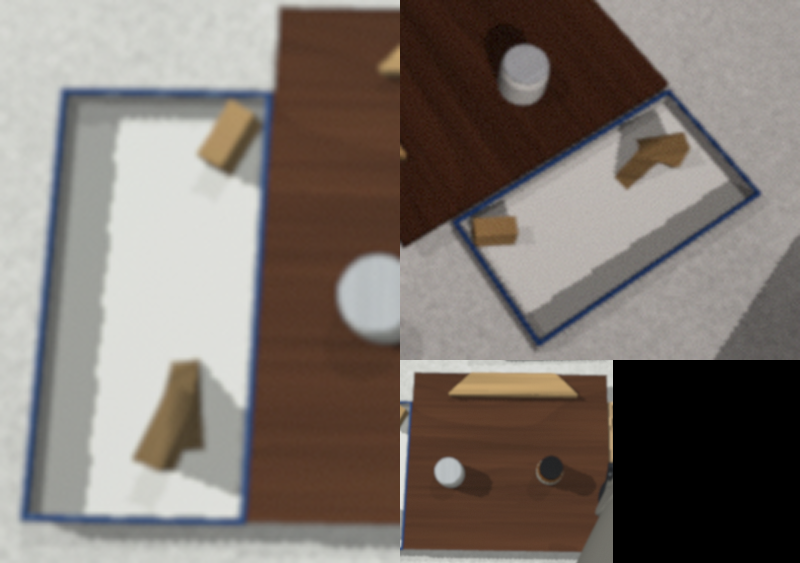

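The square slid about 30 mm along the tray and is still standing upright, at (228,137) in the left part. At 36 mm its top is below the board's, so it can't be resting on the board. The other pieces, jar, pot and bar haven't moved, so I'm handing in.

```bash
python3 - <<'E'
from h import *
def bf(p,z):
    s=np.array([400/135,563/190]); w=px2w('top',(np.array(p,float)+.5)/s-.5+[60,125],z,1.)-C; return np.round(np.c_[w@EX,w@EY],3)
print(bf([(234,99),(199,153),(228,172),(262,117)],.036).tolist())
print(r.hand_in())
E
```

```text
[[0.114, 0.227], [0.074, 0.249], [0.061, 0.228], [0.101, 0.207]]
the job is handed in; nothing more can be done
None
```

I swept all three offcuts over the +y end of the board into the white tray, using only pushes with the fingertips, and handed the job in at about 24 s. No verdict is reported.

**Last checks:**
- The board is clear of offcuts.
- The bar, jar and pot match the first picture to the pixel.
- All three pieces are inside the tray and none is leaning on the board.

**What was less certain or went wrong:**
- **Pieces on edge:** None of the three looks to be lying flat. The square stands on its narrow side. The triangle landed on its long edge, and the slant piece is standing or leaning against it.
- **Square close to the wall:** Its top corner measures about 207 mm from the board's centre, right at the tray's near wall. The board's end is at 200 mm, and my measurements are good to about 3 mm. I nudged it with shut fingertips to push it away from the wall. It slid about 30 mm along the wall instead, and the +y push missed it.
- **Force on the slant piece:** The fingertips briefly pressed on it with about 27 N while sweeping it into the tray. I lifted off at once, and that is below the stated limits.

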